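Reset the fan-rib jig past its spring catch

TASK

Hold the jig's brass bar down with a fingertip so that its two spring pins sink into the bed, and while keeping it held down push the dark wooden saddle past the pins until it rests against the red stop. Only then let the bar go, so that the pins spring up behind the saddle and lock it, and draw the hand clear. Only press and push: do not grip or lift the saddle, and leave everything else on the bench where it is.

Things in the scene. Friction and masses are not known exactly. Their poses are not given: they have to be found in the camera images.
- jig: fan-rib jig fixed to the bench: wooden bed 300 mm long (x -185 to +115 mm), 124 mm wide, top 22 mm above the bench, aluminium guide strips 10 mm high along the long edges (inner faces at y = +-51.5 mm). Origin: on the bench, under the midpoint between the two pins; x runs along the bed to the red stop (the way to push), z up. Place and yaw vary
- stop_face (a point): middle of the working face of the red stop block at the bed's +x end, at x = +85 mm, z = 39 mm in the jig's frame; the block is as wide as the bed and stands 34 mm above it
- release_bar (a joint): how far the spring catch (brass bar and both pins, one piece) is pressed down, m: 0 = up, at rest; 0.014 = fully down. About 1.6 N starts it down, 7.2 N holds it fully down; let go, it springs up. The bar can be pressed anywhere along its length, and a finger can slide along it while pressing
- bar_rear (a point): top of the brass bar at its end away from the red stop, 44 mm above the bench at rest, 30 mm fully down. The flat bar is 24 mm wide, 8 mm thick and runs along the bed's centre line from x = -170 to +45 mm in the jig's frame
- pin (a point): top of one of the two round steel pins, 10 mm across, at x = 0, y = +40 mm in the jig's frame (the other at y = -40 mm). They stand 10 mm above the bed at rest and block the saddle's legs; they sink with the bar and are below the bed's surface from 0.010 on
- saddle: loose dark wooden saddle, 70 mm long (x), 100 wide, 40 high, 0.25 to 0.5 kg: a 15 mm thick bridge (47 to 62 mm above the bench) on two legs astride the bar, 1.5 mm play to each guide. Origin: centre of its underside, on the bed; x to the red stop. Its centre starts at x = -85 to -50 mm in the jig's frame, with 50 to 85 mm of bar bare behind it; home against the stop it is at +50
- paste_brush: bystander: wide flat paste brush of pale wood, 160 mm long, 45 mm wide, 12 mm high, lying beside the jig; origin under its middle
- ink_cup: bystander: small white ceramic cup, 56 mm across, 50 mm high, standing beside the jig; origin under its centre
- pink_bowl: bystander: pink bowl, 116 mm across, 50 mm high; origin under its centre
- black_mug: bystander: black mug, 76 mm across, 85 mm high; origin under its centre
- tape_roll: bystander: yellow roll of tape lying flat, 90 mm across, 25 mm high; origin under its centre
- cork_jar: bystander: glass jar with cork lid, 68 mm across, 90 mm high; origin under its centre
- rubber_block: bystander: blue eraser block 50 x 30 x 20 mm; origin under its centre
Mind the look-alikes: they are no part of the job. There is more than one size of the saddle; the one meant has the size given above.

How it is judged:
On the way, in this order (a step that is already met when the one before it is completed fails the run):
1. the bar is held down while the saddle is still in front of the pins (value of joint release_bar above 0.009 m and x of saddle in the frame of jig below -0.035 m), for 0.05 s.
2. the saddle has gone past the pins with the bar still held down (value of joint release_bar above 0.008 m and x of saddle in the frame of jig above 0.042 m), for 0.1 s.
At the end, for the whole second after the job is handed in: the saddle lies flat on the bed within 6 mm of the red stop, at rest, and the bar and pins are fully up again (within 2 mm) behind it (x of saddle in the frame of jig above 0.044 m and z of saddle in the frame of jig between 0.019 and 0.025 m and angle between the x axis of saddle and the x axis of jig, either way round below 0.1 rad and value of joint release_bar below 0.002 m and linear speed of saddle below 0.01 m/s); the robot touches nothing.
It fails at once if the saddle is lifted more than 6 mm off the bed or tilted by more than 0.15 rad (z of saddle in the frame of jig above 0.028 m or angle between saddle's own z axis and vertical above 0.15 rad).
It fails at once if a bystander is moved by more than 25 mm (distance of any of paste_brush, ink_cup, pink_bowl, black_mug, tape_roll, cork_jar, rubber_block from where it was at the start of the episode above 0.025 m).
It also fails if it takes over 45 s, if anything falls off the work surface, if the arm or the gripper's body presses on something with over 40 N, if the wrist force passes 120 N, or if a joint passes its speed limit or range.

ROBOT

A 7-joint arm with a two-finger parallel gripper is mounted at the origin on the work surface. World frame = base frame: x ahead of the robot, y to its left, z up, the work surface at z = 0. Lengths are in m, angles in rad, forces in N, time in s.
With the tool pointing down it reaches from about 0.4 to 0.85 m from the base axis. Payload 4.5 kg.
Tool frame: the origin (TCP) lies between the finger pads; the fingertips stand 19 mm ahead of it and the grasp point (between the pads) is the TCP (r.tips_ahead is the distance from the TCP to the fingertips, in m); z points along the fingers, y is the line along which they close (so a half turn about z gives the same grasp; the last joint's range is limited). The gripper opens to 88 mm and grips with 3 to 60 N. Pads are 18 mm wide; open, the fingers measure 123 mm over their backs; the gripper's body (75 mm by 187 mm) begins 45 mm behind the grasp point.
Start: joints at [1.325, 0.689, -0.195, 1.565, 0.157, 0.902, -0.215], TCP at [0.173, -0.601, 0.258] pointing down, gripper open.
Joint ranges: [-3.01, 3.01], [-0.46, 2.08], [-1.47, 1.51], [0.13, 2.56], [-1, 4.14], [0.04, 2.09], [-2.66, 2.66]. Speed limits (rad/s): [2.57, 2.57, 3.14, 3.14, 3.14, 3.14, 3.14].

INTERFACE

Orientations are given as a unit quaternion [x, y, z, w].
In Python, from plant import r, cams, models gives the robot as it stands. The module is installed in compiled form; this text tells all that it offers.
- The arm moves only by the tool jog_arm, never from a script. Its arguments are lists of equal length, an entry for each row: "turn": the turn, a rotation vector about the tool's x, y, z in rad, a list of three; "translation": the shift along the tool's x, y, z in m, a list of three; "grip": the closure, from 0 (fully open) to 1 (shut). In form: {"turn": [[ax, ay, az], ...], "translation": [[tx, ty, tz], ...], "grip": [grip, ...]}. A call has 1 to 20 rows; each row is the pose to reach, as a shift and turn from the pose commanded when the call began, along the tool's axes at that moment; what a row does not reach only later rows make up. A row lasts 1/8 s, in which the tool goes at most 62.5 mm and 10.7 degrees, less where a joint would pass 70% of its speed; a pose out of reach is approached as far as the arm can. A call with a gripper value outside its range is refused whole. The fingers move at their own pace and stop on an object; "force" is the grip in N (left out, the last holds). Time passes only in rows, so rows that repeat a pose let the fingers close. It gives the time, the measured TCP pose, the force, the opening and the grip force at its end, in the units of the state.
- r.get_state(): the state, without advancing time (a new reading comes with each control period).
- cams.snapshot(name): name is "side" or "top"; returns the picture (420x560x3 uint8, red, green, blue); there is no depth.
- cams.camera_params(name): a dict with "fx", "fy", "cx", "cy" (pixels), "eye" and "orientation" of the camera in the world. Camera axes: x right, y up, looking along -z (the intrinsics and any distortion apply to the point x, -y, -z); pixel columns grow to the right and rows downward; lengths in m; the calibration is good to about 2 mm. A picture is of the moment at which its call begins. camera_params takes no time and is no camera call.
- r.finish_job(): hands the job in; it is judged then, once.
Trained networks look in the newest picture that a camera, given by its name, has taken for a name from the list of things; names that differ only in an ending like _2 or _b are one class to them, and where a whole thing is asked for, a point or a joint stands for the part that bears it (a point fixed in the world has none). Each returns a list of dicts, best first, with "p" (0 to 1); they miss things now and then, are a little off and sometimes report something else, mostly with a low value. They report only what shows in the picture. A call takes as long as a camera call. They do not tell look-alikes from the thing itself.
- models.find_in(camera, name): "position" ([x, y, z] in m, in world coordinates, good to about 4 mm: the middle of the surface that is visible of it).
- models.masks_of(camera, name): "pixels" (420x560 bool, what is visible of it).
- models.place_of(camera, name): "position" ([x, y, z] in m, in world coordinates, good to about 4 mm: a listed point, or the origin of a listed thing).
The state is a dict: "clock": time; "q": joint angles; "qd": joint speeds; "joint_torque": joint torques, N m; "tool_pos": TCP position; "eef_rot": TCP orientation; "contact_force": force on the tool from outside, world axes, zero at the start; "moment": the same for the moment, N m; "opening": opening from 0.0 (shut) to 1.0 (fully open); "finger_force": force on a finger pad.
Only numpy, scipy, OpenCV 4.12 (cv2) and the standard library are available. Lean on these libraries where they do the work, as an engineer would, in place of code of your own. Each camera call takes 0.05 s, during which the arm holds its last target. There are 200 camera calls.

## Working session

There is one attempt and no reset: what is moved stays moved. The work goes in short steps, Python scripts to look and compute and a tool call to move; the robot and the scene stay as the last step left them, time stands still between calls to the robot, and variables do not carry over. Pictures are saved under pics/ and viewed, at most 10 in all, crops included, and the job is handed in when it is done.

Besides the shell and the picture viewer there is one more tool, called after "Call:" as a command line: name --argument value ..., lists and objects as JSON in quotes. jog_arm: Moves the arm, as the interface text tells. Its arguments: {"type":"object","properties":{"turn":{"type":"array"},"translation":{"type":"array"},"grip":{"type":"array"},"force":{"type":"number"}},"required":["turn","translation","grip"]}

```bash
mkdir -p pics; cat > h.py <<'E'
import numpy as np, cv2
from scipy.spatial.transform import Rotation as R
from plant import r,cams,models
def proj(cam,P):
    c=cams.camera_params(cam); o=np.array(c["orientation"])
    M=R.from_quat(o).as_matrix() if o.size==4 else o.reshape(3,3)
    p=(np.atleast_2d(P)-np.array(c["eye"]))@M; 
    return np.c_[c["cx"]+c["fx"]*p[:,0]/-p[:,2], c["cy"]-c["fy"]*p[:,1]/-p[:,2]]
def ray(cam,uv):
    c=cams.camera_params(cam); o=np.array(c["orientation"])
    M=R.from_quat(o).as_matrix() if o.size==4 else o.reshape(3,3)
    d=np.array([(uv[0]-c["cx"])/c["fx"],-(uv[1]-c["cy"])/c["fy"],-1])
    return np.array(c["eye"]),M@d
def atz(cam,uv,z):
    e,d=ray(cam,uv); return e+d*(z-e[2])/d[2]
def save(cam,n,im=None):
    im=cams.snapshot(cam) if im is None else im
    cv2.imwrite(f"pics/{n}.png",cv2.cvtColor(im,cv2.COLOR_RGB2BGR)); return im
E
python3 - <<'E'
from h import *
a=save("top","t0");b=save("side","s0")
cv2.imwrite("pics/both.png",cv2.resize(cv2.cvtColor(np.hstack([a,b]),cv2.COLOR_RGB2BGR),(800,300)))
for c in("top","side"):
    print(c,cams.camera_params(c))
    for n in("jig","stop_face","bar_rear","pin","saddle","release_bar"):
        for d in models.place_of(c,n)[:3] if n!="release_bar" else []:
            print(n,np.round(d["position"],3),round(d["p"],2),np.round(proj(c,d["position"])[0]))
    for n in("paste_brush","ink_cup","pink_bowl","black_mug","tape_roll","cork_jar","rubber_block"):
        for d in models.place_of(c,n)[:1]: print(n,np.round(d["position"],3),round(d["p"],2))
print(r.get_state())
E
```

```text
top {'fx': 545.0630105116807, 'fy': 545.0630105116807, 'cx': 282.02283281639984, 'cy': 206.3747773190287, 'eye': array([0.34398414, 0.00923857, 1.62967014]), 'orientation': array([ 0.04549413, -0.05530886, -0.69573054,  0.71472388])}
jig [ 0.523  0.034 -0.002] 0.98 [267. 224.]
jig [ 0.471 -0.404  0.005] 0.41 [412. 245.]
stop_face [0.475 0.105 0.039] 0.86 [242. 239.]
bar_rear [ 0.608 -0.114  0.043] 0.61 [318. 195.]
pin [0.484 0.006 0.034] 0.89 [276. 236.]
saddle [ 0.518 -0.236 -0.003] 0.9 [356. 228.]
saddle [ 0.563 -0.041  0.023] 0.69 [292. 211.]
saddle [ 0.651 -0.232 -0.001] 0.6 [355. 185.]
paste_brush [0.645 0.044 0.003] 0.56
ink_cup [ 0.404 -0.003 -0.001] 0.63
pink_bowl [0.621 0.448 0.005] 0.68
black_mug [0.696 0.308 0.002] 0.96
tape_roll [0.5   0.449 0.001] 0.85
cork_jar [ 0.635 -0.375 -0.003] 0.96
rubber_block [ 0.468 -0.402  0.006] 0.51
side {'fx': 471.6537689479639, 'fy': 471.6537689479639, 'cx': 280.02486831159115, 'cy': 198.77742298632657, 'eye': array([ 0.51106681, -0.98099835,  0.71394586]), 'orientation': array([ 0.47990112, -0.01856235, -0.02353277,  0.87681045])}
jig [0.
[... 751 characters left out ...]
8,  0.68913968, -0.19459116,  1.56529399,  0.15729696,
        0.90251155, -0.21514558]), 'qd': array([ 5.23994302e-04, -8.35529077e-04,  2.55704773e-03,  3.72536633e-04,
       -7.61630442e-04, -4.99294430e-04,  9.01644973e-05]), 'joint_torque': array([ 3.95057541e-04, -5.27484441e+01, -1.26717925e+00, -1.53739947e+01,
       -5.20044041e-02, -4.90568509e-04,  1.20805126e-05]), 'tool_pos': array([ 0.17262343, -0.6007062 ,  0.25771931]), 'eef_rot': array([9.90232630e-01, 1.39425024e-01, 5.98811936e-06, 1.42626826e-05]), 'contact_force': array([-1.15039565, -0.07523167,  0.33511997]), 'moment': array([-0.07631679, -0.00597726, -0.00234384]), 'finger_force': 0.0, 'opening': 1.0016124575550052}
```

View pics/t0.png

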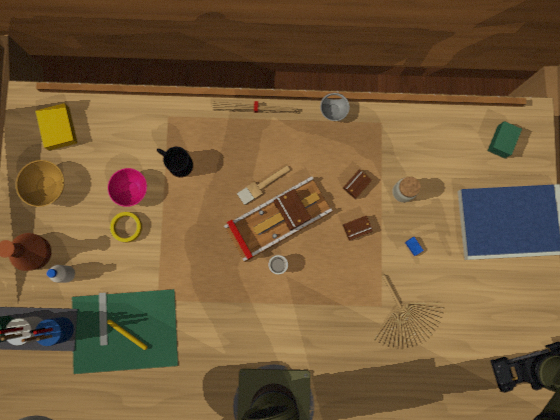

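View pics/s0.png

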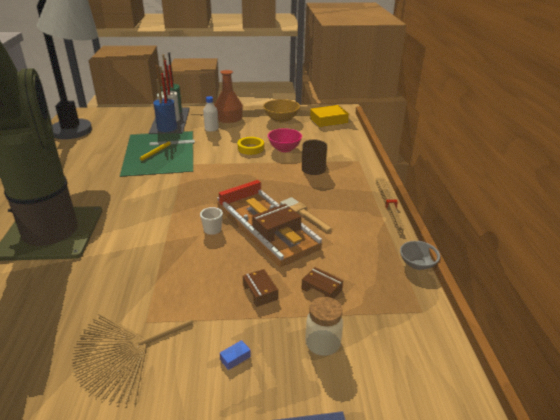

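The top view shows the jig at about (280,218), with its red stop at (238,238). Three objects could be the saddle: one in the jig at (295,209), and loose ones at (357,228) and (357,183). The one in the jig is astride the bar and is the largest, so I choose it. I'll fit the jig pose and check it in one crop.

```bash
python3 - <<'E'
from h import *
from scipy.optimize import least_squares
jp={"stop_face":(.085,0,.039),"bar_rear":(-.17,0,.044),"jig":(0,0,0),"pin":(0,.04,.032)}
obs=[];sad=[]
for c in("top","side"):
  for k in range(3):
    cams.snapshot(c)
    for n in jp:
        L=[d for d in models.place_of(c,n) if np.linalg.norm(d["position"][:2]-np.array([.53,.02]))<.19]
        if L: obs.append((n,c,np.array(L[0]["position"])))
    sad+=[np.array(d["position"]) for d in models.place_of(c,"saddle") if np.linalg.norm(np.array(d["position"])[:2]-[.563,-.041])<.03]
def W(p,q): 
    c,s=np.cos(p[2]),np.sin(p[2]); q=np.atleast_2d(q); return np.c_[p[0]+c*q[:,0]-s*q[:,1],p[1]+s*q[:,0]+c*q[:,1],q[:,2]]
def res(p): 
    out=[]
    for n,c,o in obs:
        q=np.array(jp[n]); e=W(p,q)[0]-o
        if n=="pin":
            e2=W(p,q*[1,-1,1])[0]-o
            if np.linalg.norm(e2)<np.linalg.norm(e): e=e2
        out+=list(e[:2])
    return out
s=least_squares(res,[.523,.034,2.12],loss="soft_l1",f_scale=.004); p=s.x
np.save("jig.npy",p)
print(p,np.degrees(p[2]),len(obs)); 
# triangulated check from mean pixels in both views
for n in jp:
    A=np.zeros((3,3));b=np.zeros(3);pp=[]
    for c in("top","side"):
        P=[o for m,cc,o in obs if m==n and cc==c]
        if not P: continue
        e,d=ray(c,proj(c,np.median(P,0))[0]); d/=np.linalg.norm(d); M=np.eye(3)-np.outer(d,d);A+=M;b+=M@e;pp.append(1)
    if len(pp)==2: print(n,"tri",np.round(np.linalg.solve(A,b),4),"model",np.round(W(p,jp[n])[0],4))
for q in sad:
    d=q[:2]-p[:2];c,sn=np.cos(p[2]),np.sin(p[2]);print("saddle jig",np.round([c*d[0]+sn*d[1],-sn*d[0]+c*d[1],q[2]],4))
sx=-.085
tiles=[]
for c in("top","side"):
    im=cams.snapshot(c); k=4
    ctr=proj(c,W(p,(-.035,0,.03)))[0]; x0,y0=int(ctr[0]-75),int(ctr[1]-70)
    t=cv2.resize(im[y0:y0+140,x0:x0+100*3//2-0][:, :150],None,fx=k*.66,fy=k*.66,interpolation=cv2.INTER_CUBIC)
    f=t.shape[1]/150
    def poly(pts,col):
        u=((proj(c,W(p,pts))-[x0,y0]+.5)*f).astype(int); cv2.polylines(t,[u.reshape(-1,1,2)],True,col,1,cv2.LINE_AA)
    poly([(-.185,-.062,.022),(-.185,.062,.022),(.115,.062,.022),(.115,-.062,.022)],(0,255,0))
    poly([(-.17,-.012,.044),(-.17,.012,.044),(.045,.012,.044),(.045,-.012,.044)],(0,255,255))
    poly([(.085,-.062,.056),(.085,.062,.056),(.115,.062,.056),(.115,-.062,.056)],(255,255,255))
    poly([(sx-.035,-.05,.062),(sx-.035,.05,.062),(sx+.035,.05,.062),(sx+.035,-.05,.062)],(255,0,255))
    tiles.append(t)
save("","crop",np.hstack(tiles)); print(np.hstack(tiles).shape)
E
```

```text
[0.51994949 0.03140917 2.12261097] 121.61665005297833 21
stop_face tri [0.4759 0.1035 0.0383] model [0.4754 0.1038 0.039 ]
bar_rear tri [ 0.608  -0.1149  0.0436] model [ 0.6091 -0.1134  0.044 ]
jig tri [0.5215 0.0343 0.0023] model [0.5199 0.0314 0.    ]
pin tri [0.4867 0.0093 0.0332] model [0.4859 0.0104 0.032 ]
saddle jig [-0.0821 -0.0019  0.0238]
saddle jig [-0.0843 -0.0029  0.0236]
saddle jig [-0.0818 -0.0017  0.0266]
saddle jig [-0.0806 -0.0047  0.0229]
saddle jig [-0.0776 -0.0009  0.0217]
saddle jig [-0.0772 -0.0026  0.025 ]
(370, 792, 3)
```

View pics/crop.png

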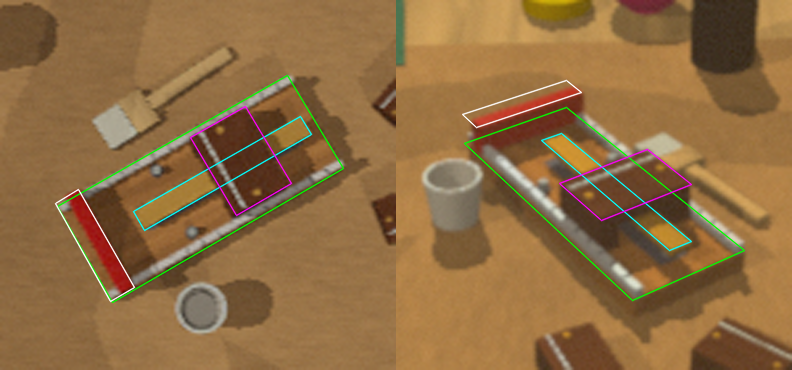

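The crop confirms the choice. The jig outline fits in both views, and the saddle in the jig matches the 70 x 100 mm outline, at x ≈ -0.082 in the jig's frame. About 50 mm of bar is bare behind it, at top-crop pixel (293,133). Next I move over that spot with the gripper shut and the finger line along the bar.

Call:
jog_arm --turn '[[0, 0, -0.1], [0, 0, -0.2], [0, 0, -0.272], [0, 0, -0.272], [0, 0, -0.272], [0, 0, -0.272], [0, 0, -0.272], [0, 0, -0.272], [0, 0, -0.272], [0, 0, -0.272], [0, 0, -0.272], [0, 0, -0.272], [0, 0, -0.272], [0, 0, -0.272], [0, 0, -0.272], [0, 0, -0.272], [0, 0, -0.272], [0, 0, -0.272]]' --translation '[[0.548, -0.369, 0], [0.548, -0.369, 0], [0.548, -0.369, 0], [0.548, -0.369, 0], [0.548, -0.369, 0], [0.548, -0.369, 0], [0.548, -0.369, 0], [0.548, -0.369, 0], [0.548, -0.369, 0], [0.548, -0.369, 0], [0.548, -0.369, 0], [0.548, -0.369, 0], [0.548, -0.369, 0], [0.548, -0.369, 0], [0.548, -0.369, 0.12], [0.548, -0.369, 0.14], [0.548, -0.369, 0.14], [0.548, -0.369, 0.14]]' --grip '[1, 1, 1, 1, 1, 1, 1, 1, 1, 1, 1, 1, 1, 1, 1, 1, 1, 1]' --force 20

```text
clock: 5.45
tool_pos: [0.5974, -0.0954, 0.118]
eef_rot: [0.962, 0.272, -0.0, 0.0]
contact_force: [0.0, 0.9, 0.5]
opening: 0.003
finger_force: 0.0
```

```bash
cat > st.py <<'E'
from h import *
s=r.get_state();p=np.load("jig.npy");d=s["tool_pos"][:2]-p[:2];c,sn=np.cos(p[2]),np.sin(p[2])
M=R.from_quat(s["eef_rot"]).as_matrix()
print("t",s["clock"],"tip in jig",np.round([c*d[0]+sn*d[1],-sn*d[0]+c*d[1],s["tool_pos"][2]-r.tips_ahead],4),"F",np.round(s["contact_force"],1),"yaw y",np.degrees(np.arctan2(M[1,1],M[0,1])),"tilt",M[2],"op",s["opening"])
E
cat > look.py <<'E'
import sys; from h import *
import st
T=[]
for cam in("top","side"):
    im=cams.snapshot(cam);x,y=proj(cam,[.56,-.02,.04])[0].astype(int)
    T.append(cv2.resize(im[y-75:y+75,x-75:x+75],(400,400),interpolation=cv2.INTER_CUBIC))
save("",sys.argv[1],np.hstack(T))
E
python3 look.py a1
```

```text
t 5.45 tip in jig [-0.1486  0.0005  0.099 ] F [0.  0.9 0.5] yaw y -58.44003548384307 tilt [-5.03064977e-04  3.42682915e-05 -9.99999873e-01] op 0.0027328753639280488
```

View pics/a1.png

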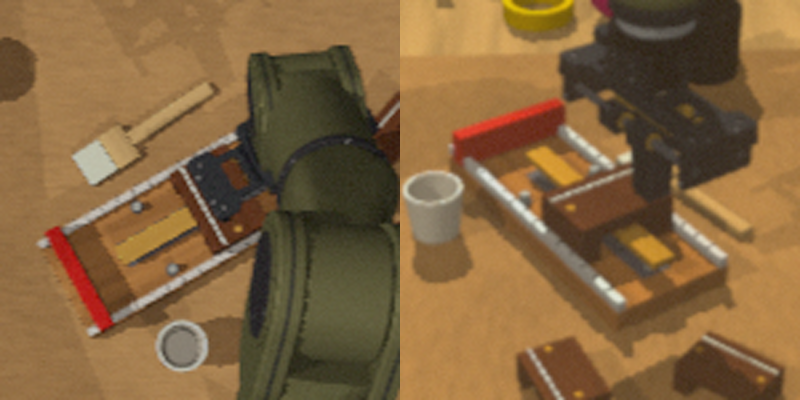

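The fingertips are at side-crop (652,195), above and behind the saddle, and the top view agrees. I'll go down to just above the bar.

Call:
jog_arm --turn '[[0, 0, 0], [0, 0, 0], [0, 0, 0], [0, 0, 0]]' --translation '[[0, 0, 0.02], [0, 0, 0.035], [0, 0, 0.05], [0, 0, 0.05]]' --grip '[1, 1, 1, 1]'

```text
clock: 6.05
tool_pos: [0.5968, -0.0947, 0.0669]
eef_rot: [0.962, 0.272, -0.001, -0.0]
contact_force: [-0.4, 0.1, 0.4]
opening: 0.005
finger_force: 0.0
```

```bash
python3 look.py a2
```

```text
t 6.05 tip in jig [-0.1477  0.0006  0.0479] F [-0.4  0.1  0.4] yaw y -58.37897569441975 tilt [-1.38853278e-03 -8.49412127e-04 -9.99998675e-01] op 0.005212103684033788
```

View pics/a2.png

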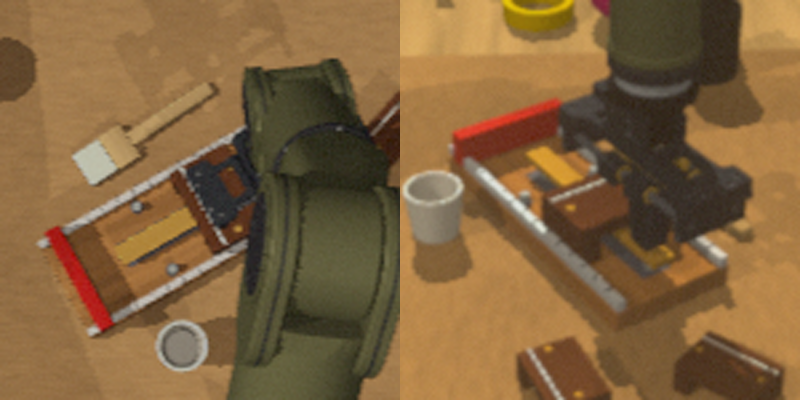

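The fingertip is over the bare bar behind the saddle, at side-crop (648,245). I'll press down.

Call:
jog_arm --turn '[[0, 0, 0], [0, 0, 0], [0, 0, 0], [0, 0, 0], [0, 0, 0], [0, 0, 0]]' --translation '[[0, 0, 0.006], [0, 0, 0.01], [0, 0, 0.014], [0, 0, 0.018], [0, 0, 0.018], [0, 0, 0.018]]' --grip '[1, 1, 1, 1, 1, 1]'

```text
clock: 6.9
tool_pos: [0.5983, -0.0948, 0.0503]
eef_rot: [0.962, 0.272, 0.001, 0.0]
contact_force: [0.8, -0.8, 6.4]
opening: 0.003
finger_force: 3.4
```

```bash
python3 look.py a3
```

```text
t 6.9 tip in jig [-0.1486 -0.0006  0.0313] F [ 0.8 -0.8  6.4] yaw y -58.386241577091525 tilt [ 0.00156589  0.00131459 -0.99999791] op 0.00314991880326714
```

View pics/a3.png

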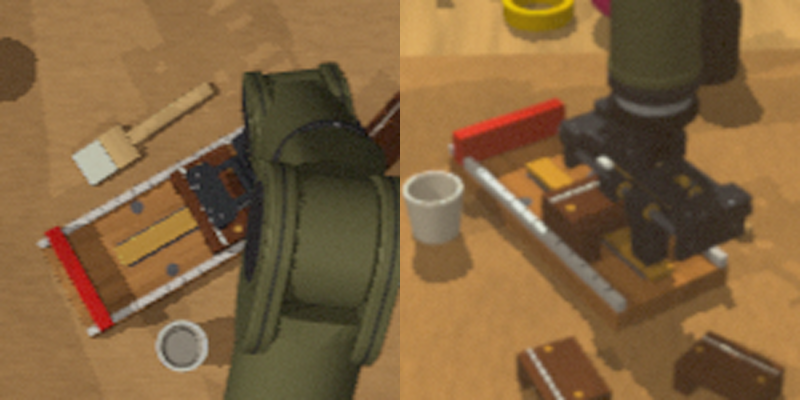

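The bar is about 12.7 mm down at 6.4 N and the pins are flush, at top-crop (137,207) and (172,268). Next I slide toward the stop, pressing 1 mm deeper.

Call:
jog_arm --turn '[[0, 0, 0], [0, 0, 0], [0, 0, 0], [0, 0, 0], [0, 0, 0], [0, 0, 0], [0, 0, 0], [0, 0, 0], [0, 0, 0], [0, 0, 0], [0, 0, 0], [0, 0, 0], [0, 0, 0], [0, 0, 0], [0, 0, 0], [0, 0, 0], [0, 0, 0], [0, 0, 0]]' --translation '[[0, -0.004, 0.001], [0, -0.009, 0.001], [0, -0.015, 0.001], [0, -0.021, 0.001], [0, -0.028, 0.001], [0, -0.035, 0.001], [0, -0.042, 0.001], [0, -0.049, 0.001], [0, -0.056, 0.001], [0, -0.063, 0.001], [0, -0.07, 0.001], [0, -0.077, 0.001], [0, -0.084, 0.001], [0, -0.091, 0.001], [0, -0.098, 0.001], [0, -0.104, 0.001], [0, -0.11, 0.001], [0, -0.11, 0.001]]' --grip '[1, 1, 1, 1, 1, 1, 1, 1, 1, 1, 1, 1, 1, 1, 1, 1, 1, 1]'

```text
clock: 9.25
tool_pos: [0.542, -0.0033, 0.0497]
eef_rot: [0.962, 0.271, 0.002, 0.002]
contact_force: [3.1, -4.4, 8.5]
opening: 0.003
finger_force: 4.5
```

```bash
python3 look.py a4
```

```text
t 9.25 tip in jig [-0.0411 -0.0005  0.0307] F [ 3.1 -4.4  8.5] yaw y -58.50757896580959 tilt [ 0.00257184  0.00488824 -0.99998475] op 0.002677413631688301
```

View pics/a4.png

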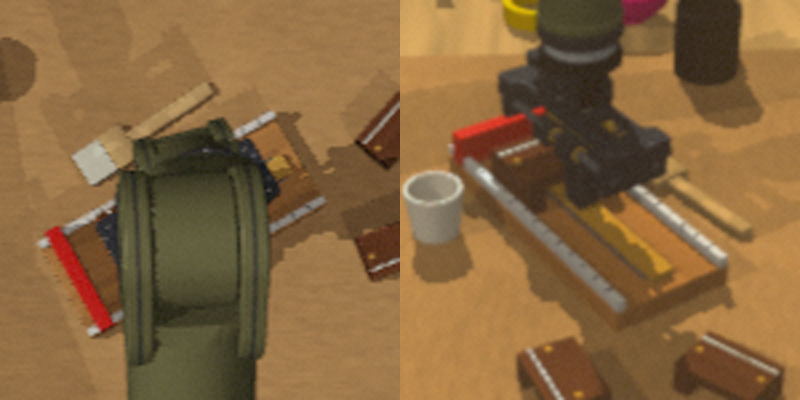

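The saddle is sliding freely, front edge near side-crop (500,150), and the bar is still about 13 mm down. I'll continue to the stop.

Call:
jog_arm --turn '[[0, 0, 0], [0, 0, 0], [0, 0, 0], [0, 0, 0], [0, 0, 0], [0, 0, 0]]' --translation '[[0, -0.007, 0], [0, -0.014, 0], [0, -0.021, 0], [0, -0.027, 0], [0, -0.032, 0], [0, -0.032, 0]]' --grip '[1, 1, 1, 1, 1, 1]'

```text
clock: 10.1
tool_pos: [0.5253, 0.0238, 0.0497]
eef_rot: [0.963, 0.271, 0.002, 0.002]
contact_force: [2.5, -5.5, 8.6]
opening: 0.009
finger_force: 4.8
```

Call:
jog_arm --turn '[[0, 0, 0], [0, 0, 0], [0, 0, 0]]' --translation '[[0, -0.002, 0], [0, -0.004, 0], [0, -0.004, 0]]' --grip '[1, 1, 1]'

```text
clock: 10.48
tool_pos: [0.5236, 0.0266, 0.0497]
eef_rot: [0.963, 0.271, 0.002, 0.002]
contact_force: [2.4, -5.9, 8.5]
opening: 0.003
finger_force: 5.0
```

```bash
python3 look.py a5
```

```text
t 10.475 tip in jig [-0.006  -0.0005  0.0307] F [ 2.4 -5.9  8.5] yaw y -58.577032033059794 tilt [ 0.0028549   0.00571185 -0.99997961] op 0.0026136721941386215
```

View pics/a5.png

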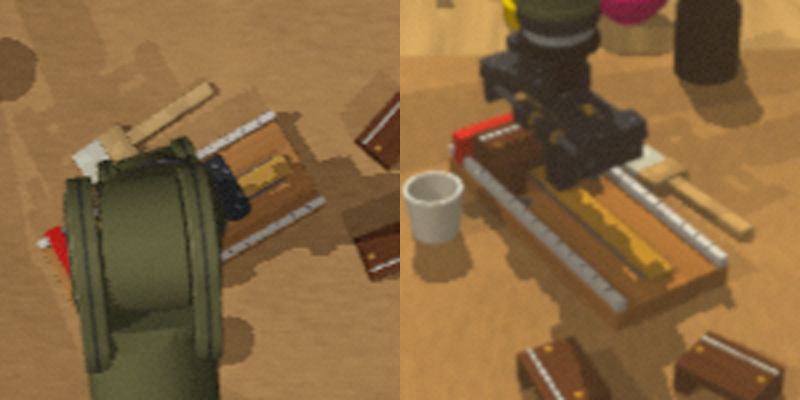

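The saddle is close to the stop, at side-crop (480,145), and the push force hasn't risen. I'll creep on.

Call:
jog_arm --turn '[[0, 0, 0], [0, 0, 0], [0, 0, 0]]' --translation '[[0, -0.002, 0], [0, -0.004, 0], [0, -0.004, 0]]' --grip '[1, 1, 1]'

```text
clock: 10.95
tool_pos: [0.5215, 0.03, 0.0497]
eef_rot: [0.963, 0.271, 0.002, 0.002]
contact_force: [3.6, -5.9, 8.7]
opening: 0.008
finger_force: 5.0
```

Call:
jog_arm --turn '[[0, 0, 0], [0, 0, 0], [0, 0, 0]]' --translation '[[0, -0.001, 0], [0, -0.002, 0], [0, -0.002, 0]]' --grip '[1, 1, 1]'

```text
clock: 11.32
tool_pos: [0.5212, 0.0304, 0.0498]
eef_rot: [0.963, 0.27, 0.003, 0.003]
contact_force: [5.6, -9.2, 6.9]
opening: 0.002
finger_force: 6.6
```

The force is rising and the motion has stalled at tip x ≈ -0.002, as predicted for stop contact. I'll give one more small push, then back off with the bar held down, then lift.

Call:
jog_arm --turn '[[0, 0, 0], [0, 0, 0], [0, 0, 0]]' --translation '[[0, -0.002, 0], [0, -0.002, 0], [0, -0.002, 0]]' --grip '[1, 1, 1]'

```text
clock: 11.7
tool_pos: [0.5212, 0.0305, 0.0499]
eef_rot: [0.963, 0.269, 0.003, 0.004]
contact_force: [7.0, -11.8, 7.5]
opening: 0.002
finger_force: 9.0
```

Call:
jog_arm --turn '[[0, 0, 0], [0, 0, 0], [0, 0, 0], [0, 0, 0], [0, 0, 0], [0, 0, 0], [0, 0, 0]]' --translation '[[0, 0.003, 0], [0, 0.006, 0], [0, 0.01, 0], [0, 0.015, 0], [0, 0.02, 0], [0, 0.025, 0], [0, 0.025, 0]]' --grip '[1, 1, 1, 1, 1, 1, 1]'

```text
clock: 12.58
tool_pos: [0.5285, 0.019, 0.0494]
eef_rot: [0.962, 0.274, -0.0, -0.002]
contact_force: [-4.4, 7.9, 12.1]
opening: 0.006
finger_force: 6.6
```

```bash
python3 look.py a6
```

```text
t 12.575 tip in jig [-0.015  -0.0008  0.0304] F [-4.4  7.9 12.1] yaw y -58.17340488647944 tilt [ 8.67109121e-04 -4.75468262e-03 -9.99988320e-01] op 0.006251518471387852
```

View pics/a6.png

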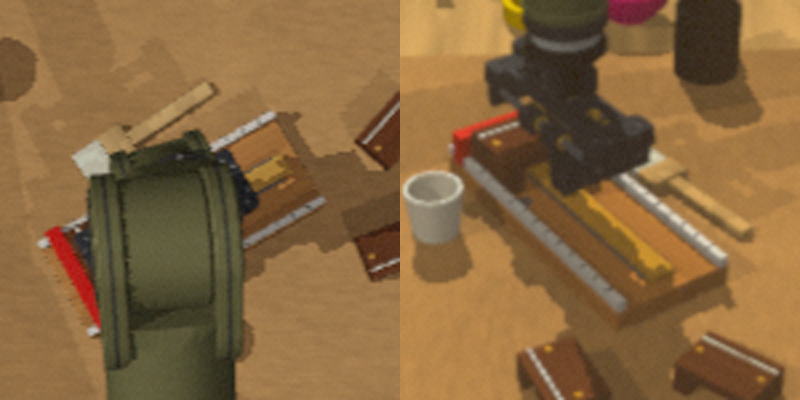

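The saddle sits against the red stop at side-crop (500,140) and the finger is clear of it. I'll lift off and draw back.

Call:
jog_arm --turn '[[0, 0, 0], [0, 0, 0], [0, 0, 0], [0, 0, 0], [0, 0, 0], [0, 0, 0], [0, 0, 0], [0, 0, 0], [0, 0, 0], [0, 0, 0], [0, 0, 0], [0, 0, 0]]' --translation '[[0, 0, -0.005], [0, 0, -0.012], [0, 0, -0.02], [0, 0, -0.03], [0, 0, -0.06], [0, 0, -0.1], [0, 0, -0.15], [0, 0.06, -0.18], [0, 0.12, -0.18], [0, 0.18, -0.18], [0, 0.22, -0.18], [0, 0.22, -0.18]]' --grip '[1, 1, 1, 1, 1, 1, 1, 1, 1, 1, 1, 1]'

```text
clock: 14.18
tool_pos: [0.6451, -0.1776, 0.2284]
eef_rot: [0.963, 0.269, -0.0, 0.002]
contact_force: [-0.9, -0.1, 0.0]
opening: 0.007
finger_force: 0.0
```

```bash
python3 look.py a7; python3 - <<'E'
from h import *
p=np.load("jig.npy");c,sn=np.cos(p[2]),np.sin(p[2])
for cam in("top","side"):
  cams.snapshot(cam)
  for n in("saddle","pin","bar_rear","stop_face"):
    for k in models.place_of(cam,n)[:3]:
      q=np.array(k["position"]);d=q[:2]-p[:2];print(cam,n,np.round([c*d[0]+sn*d[1],-sn*d[0]+c*d[1],q[2]],4),round(k["p"],2))
E
```

```text
t 14.175 tip in jig [-0.2436  0.003   0.2094] F [-0.9 -0.1  0. ] yaw y -58.78239602341218 tilt [-0.00166487  0.00282897 -0.99999461] op 0.007462389484922372
top saddle [ 0.0498 -0.0031  0.0233] 0.84
top saddle [-0.4039  0.1141 -0.0031] 0.56
top saddle [-0.2937  0.026  -0.0022] 0.43
top pin [-0.0002  0.0439  0.0354] 0.95
top bar_rear [-0.1695  0.0021  0.0439] 0.72
top stop_face [ 0.0856 -0.0015  0.0404] 0.95
side saddle [ 0.0523 -0.0008  0.0226] 0.95
side saddle [-0.296   0.0267 -0.0013] 0.75
side saddle [-0.2309  0.1387 -0.0026] 0.63
side pin [-0.0017  0.0389  0.034 ] 0.75
side bar_rear [-0.1686  0.0016  0.0455] 0.87
side bar_rear [ 0.1344 -0.2949 -0.0007] 0.44
side stop_face [0.0819 0.0001 0.0375] 0.8
side stop_face [ 0.3678 -0.2047 -0.002 ] 0.29
```

View pics/a7.png

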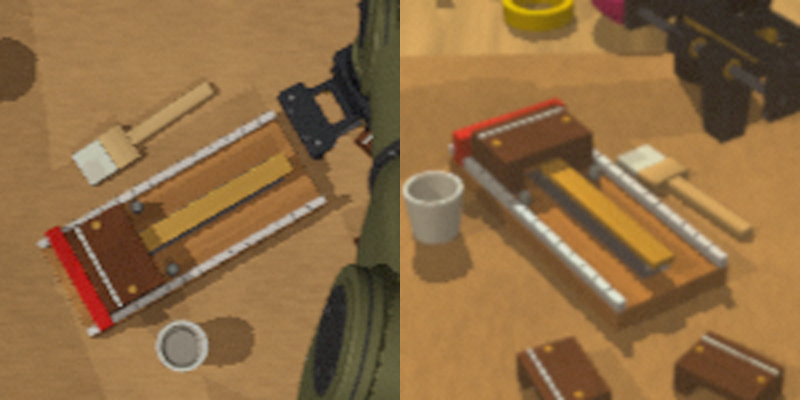

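The saddle is home against the stop at x ≈ 0.05. The pins are up behind it at top-crop (137,207) and (172,268), the bar is up, and the hand is clear.

```bash
python3 -c "
from plant import r
print(r.finish_job())"
```

```text
the job is handed in; nothing more can be done
None
```

The saddle is locked against the red stop with the pins and bar back up behind it, the hand is clear, and the job is handed in; it returned no verdict.

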